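Flip the lever-lock switch on the repair bench

ROBOT

A 6-joint arm with a two-finger parallel gripper is mounted at the origin on the work surface. World frame = base frame: x ahead of the robot, y to its left, z up, the work surface at z = 0. Lengths are in m, angles in rad, forces in N, time in s.
With the tool pointing down it reaches from about 0.35 to 0.875 m from the base axis. Payload 4.2 kg.
Tool frame: the origin (TCP) lies midway between the tips of the shut fingers; the grasp point (between the pads) lies 19 mm behind it; z points along the fingers, y is the line along which they close (so a half turn about z gives the same grasp; the last joint's range is limited). The gripper opens to 87 mm and grips with 3 to 60 N. Pads are 19 mm wide; open, the fingers measure 117 mm over their backs; the gripper's body (75 mm by 190 mm) begins 51 mm behind the grasp point.
Start: joints at [0.259, 0.385, 0.008, 0, -1.194, -0.259], TCP at [0.625, 0, 0.223] pointing down, gripper open.
Joint ranges: [-3.14, 3.14], [-1.21, 2.06], [-1.07, 1.41], [-3.16, 2.05], [-2.99, -0.16], [-3.1, 3.1]. Speed limits (rad/s): [2.79, 2.79, 3.14, 3.14, 3.14, 3.14].

INTERFACE

Orientations are given as a unit quaternion [x, y, z, w].
In Python, from station import robot, kin, viewer, job gives the robot as it stands. The module is installed in compiled form; this text tells all that it offers. Calls block until the motion is done:
- robot.goto(position, orientation): joint-space move of the TCP to a pose.
- robot.movel(position, feed=0.15, frame=None, threshold=None): straight line of the TCP; frame=None keeps the orientation; feed is the mean speed in m/s. With threshold (N) it stops when the force on the tool has changed by that much, and returns True; else False.
- robot.movej(angles): joint-space move.
- robot.gripper_to(opening, squeeze=None): opening from 0.0 (shut) to 1.0 (fully open); squeeze is the grip in N (None keeps the last); returns when the fingers have stopped.
- robot.sleep(seconds).
- kin.inverse_kinematics(position, orientation): joint angles nearest the present ones, or None.
- viewer.grab_frame(name): name is "scene" or "side" or "wrist"; returns a dict with "pixels" (384x512x3 uint8, red, green, blue), "camera_matrix" (3x3 intrinsics, pixels), "R" (3x3) and "t" (3): a world point X has camera coordinates R X + t; the wrist camera has in their place "mount" (4x4, takes a point from camera to tool coordinates, whose origin is the TCP and whose axes are the flange's). Camera axes: x right, y down, z forward; pixel columns grow to the right and rows downward; lengths in m; the calibration is good to about 2 mm. A picture is of the moment at which its call begins: read the wrist's pose just before it. There is no depth.
A pose or a line that the arm cannot do raises robot.IKError and nothing moves.
- job.finish_job(): hands the job in; it is judged then, once.
Readings, each from a call of its own:
- robot.current_t(): time.
- robot.current_qpos(): joint angles.
- robot.current_joint_vel(): joint speeds.
- robot.current_tau(): joint torques, N m.
- robot.current_ee_pos(): TCP position.
- robot.current_tool_rot(): TCP orientation.
- robot.current_ft_force(): force on the tool from outside, world axes, zero at the start.
- robot.current_moment(): the same for the moment, N m.
- robot.current_width(): opening from 0.0 (shut) to 1.0 (fully open).
- robot.current_grip_force(): force on a finger pad.
Only numpy, scipy, OpenCV 4.12 (cv2) and the standard library are available. Lean on these libraries where they do the work, as an engineer would, in place of code of your own. Each camera call takes 0.05 s, during which the arm holds its last target. There are 200 camera calls.

TASK

Switch on the bench test supply: of the two switch boxes, take the one whose lever carries a sliding collar, lift that collar along its lever to unlock it, swing the lever right over to the other side, and let go so that the collar snaps fully back down. Do not force the lever with the collar down, and leave the plain switch as it is.

Things in the scene. Friction and masses are not known exactly. Their poses are not given: they have to be found in the camera images.
- collar (a point): Centre of the lever-lock switch's sliding collar: dark steel cylinder with bright rings, 30 mm diameter, 32 mm tall, on a 9 mm steel lever. z axis: along the lever, outward; y axis: the level hinge axis; both turn with the lever. Collar down: the hinge lies 66 mm from here against z (48 mm above the bench), the lever's end 61 mm along z. Gripped at its +y and -y sides, it can swing freely.
- lock_lever (a joint): Lever of the lever-lock switch (18 mm ball end; fixed grey box 118 x 92 x 52 mm high), rad: 0 at the start (off), leaning back 0.4 from vertical, roughly to the robot; 0.4 upright; 0.8 over against its stop (on). Grows turning about +y of collar. Locked beyond 0.1 with the collar down; moves easily with it lifted, falling to the nearer side by its weight.
- lock_ring (a joint): Lift of the collar along the lever, m: 0 fully down, 0.022 top stop; the lever is free above about 0.010. A spring pulls it down (3 N when down, 5 N at 0.016). It drops fully home only with the lever within 0.1 rad of either end. Under the collar there is only a narrow steel gate, within 15 mm of the lever's plane of swing.
- plain_lever (a joint): Lever angle of the other switch, rad: an equal grey box with a plain tapered steel lever 90 mm long, thicker at its end, with no collar and no ball. It starts between 0 and 0.08 and must stay at that side.
Not all that is in view belongs to the job. Leave any red look-alike of the part that bears collar alone.

How it is judged:
By the outcome, as a careful person would: the job done as asked, in the order asked, and still so for the second after the job is handed in, with the robot touching nothing.
It also fails if it takes over 32 s, if anything falls off the work surface, if the arm or the gripper's body presses on something with over 40 N, if the wrist force passes 120 N, or if a joint passes its speed limit or range.

## Working session

There is one attempt and no reset: what is moved stays moved. The work goes in short steps, each a Python script; the robot and the scene stay as the last script left them, time stands still between calls to the robot, and variables do not carry over. Pictures are saved under pics/ and viewed, at most 10 in all, crops included, and the job is handed in when it is done.

```bash
mkdir -p pics
python3 - <<'E'
from station import robot,kin,viewer,job
import cv2,numpy as np,pickle
d={}
for n in("scene","side"):
    f=viewer.grab_frame(n);d[n]=f;print(n,f["camera_matrix"],f["R"],f["t"])
    cv2.imwrite(f"pics/{n}0.png",f["pixels"][:,:,::-1])
f=viewer.grab_frame("wrist");d["wrist"]=f;print(f["mount"])
pickle.dump(d,open("f0.pkl","wb"));print(robot.current_t(),robot.current_tool_rot())
E
```

```text
scene [[452.04477675   0.         255.4014381 ]
 [  0.         452.04477675 198.9782298 ]
 [  0.           0.           1.        ]] [[ 0.55739791  0.83018697 -0.00985723]
 [ 0.53604593 -0.3689236  -0.75930898]
 [-0.63400499  0.41795331 -0.65065559]] [-0.25261251 -0.18780273  1.14548595]
side [[476.90191451   0.         261.56561463]
 [  0.         476.90191451 188.75534453]
 [  0.           0.           1.        ]] [[-0.97455936 -0.22350463  0.01672533]
 [-0.12782617  0.49296632 -0.86060715]
 [ 0.18410466 -0.84085069 -0.50899469]] [0.44248406 0.15335343 0.8727295 ]
[[ 4.55375921e-04 -9.69546306e-01 -2.44907643e-01  6.78592576e-02]
 [ 9.99999763e-01  3.15211853e-04  6.11509403e-04 -7.12716927e-05]
 [-5.15688890e-04 -2.44907863e-01  9.69546220e-01 -1.61202178e-01]
 [ 0.00000000e+00  0.00000000e+00  0.00000000e+00  1.00000000e+00]]
0.15 [-7.07076310e-01  7.07136780e-01  5.35724272e-04 -6.16242098e-04]
```

View pics/scene0.png

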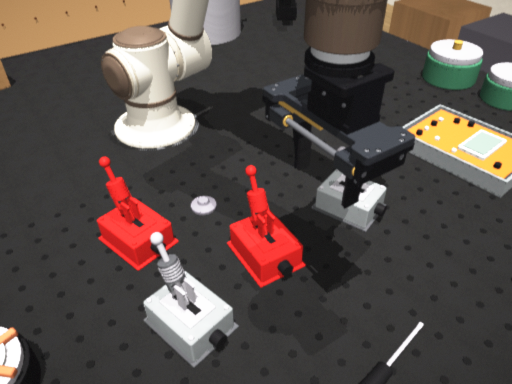

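View pics/side0.png

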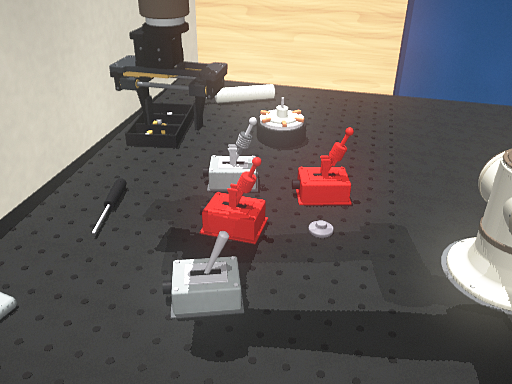

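Scene view: the collar switch is the grey box at about (190,315), with its ball at (157,239) and collar at (171,268). Side view: ball at (253,121), collar at (243,140). The plain switch is under the gripper, and there are two red look-alikes. Next I'll enlarge the target and triangulate.

```bash
cat > h.py <<'E'
import numpy as np,pickle
def ray(f,p):
    d=f["R"].T@np.linalg.solve(f["camera_matrix"],[p[0],p[1],1]);return -f["R"].T@f["t"],d/np.linalg.norm(d)
def plane(f,p,z):
    o,d=ray(f,p);return o+d*(z-o[2])/d[2]
def tri(f1,p1,f2,p2):
    a,u=ray(f1,p1);b,v=ray(f2,p2)
    s=np.linalg.lstsq(np.c_[u,-v],b-a,rcond=None)[0];P,Q=a+s[0]*u,b+s[1]*v
    return (P+Q)/2,np.linalg.norm(P-Q)
def proj(f,X):
    c=f["R"]@X+f["t"];q=f["camera_matrix"]@c;return q[:2]/q[2]
E
python3 - <<'E'
import cv2,pickle,numpy as np
from h import *
d=pickle.load(open("f0.pkl","rb"));s,e=d["scene"],d["side"]
b=tri(s,(157,239),e,(253,121));c=tri(s,(171,268),e,(243,140));print(b,c)
A=cv2.resize(s["pixels"][225:365,130:250],None,fx=4,fy=4,interpolation=cv2.INTER_CUBIC)
B=cv2.resize(e["pixels"][110:200,195:275],None,fx=4,fy=4,interpolation=cv2.INTER_CUBIC)
o=np.zeros((560,800,3),np.uint8);o[:,:480]=A;o[:360,480:]=B
cv2.imwrite("pics/crop.png",o[:,:,::-1])
E
```

```text
(array([ 0.5257029 , -0.21125744,  0.15469657]), np.float64(0.002162587741056746)) (array([ 0.54643876, -0.20554592,  0.10899205]), np.float64(0.0004139790622456927))
```

View pics/crop.png

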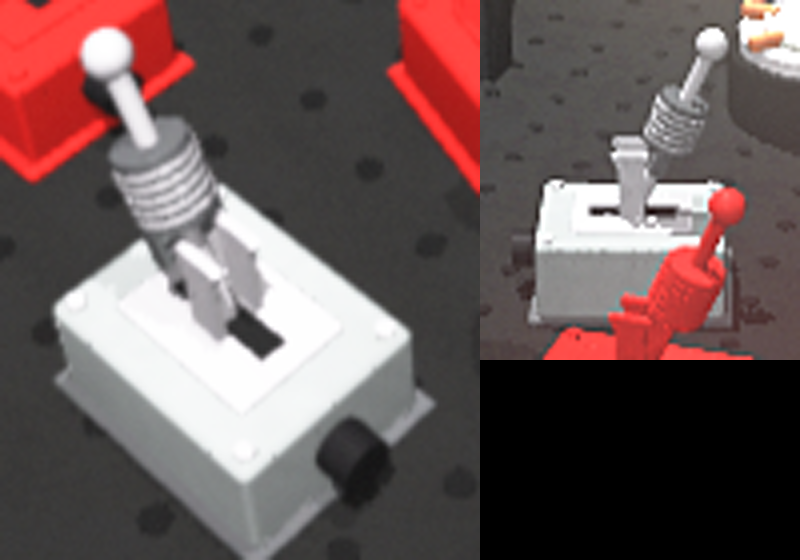

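The crop shows the ball, ringed collar, twin gate plates and box top corners clearly: in the crop, left (57,312), front (245,470) and right (412,333). I'll use the edges to get the yaw.

Run:
```python
from h import *
d=pickle.load(open("f0.pkl","rb"));s,e=d["scene"],d["side"]
S=lambda x,y:(x/4+130-.4,y/4+225-.4); E=lambda x,y:((x-480)/4+195-.4,y/4+110-.4)
b=tri(s,S(106,53),e,E(711,44));c=tri(s,S(166,183),e,E(676,119));print(b,c)
L,F,R=[plane(s,S(*p),.052) for p in((57,312),(245,470),(412,333))]
print(L,F,R,np.linalg.norm(F-L),np.linalg.norm(R-F))
ax=F-L;print("yaw",np.arctan2(ax[1],ax[0]));ax=R-F;print("yaw2",np.arctan2(ax[1],ax[0])-np.pi/2)
g=[plane(s,S(*p),.052) for p in((122,303),(243,410),(342,328),(226,236))];m=(L+R)/2;print("centre",m)
print([np.arctan2(*(v[1],v[0])) for v in(g[1]-g[0],g[2]-g[3])],sum(g)/4)
v=b[0]-c[0];print("yaw ball-collar",np.arctan2(-v[1],-v[0]))
```

```text
(array([ 0.52623728, -0.21150582,  0.15635412]), np.float64(0.0004019782058476991)) (array([ 0.54738149, -0.20776404,  0.10823601]), np.float64(0.0037441217108981364))
[ 0.53523683 -0.25264291  0.052     ] [ 0.63256566 -0.22580686  0.052     ] [ 0.6169365  -0.14930311  0.052     ] 0.1009607584122214 0.0780838909359743
yaw 0.2690406378635147
yaw2 0.20151979448443735
centre [ 0.57608667 -0.20097301  0.052     ]
[np.float64(0.23375378968350274), np.float64(0.24550109427769926)] [ 0.57390644 -0.20012084  0.052     ]
yaw ball-collar 0.17515120405870607
```

```bash
cat >> h.py <<'E'
from scipy.spatial.transform import Rotation as Ro
YAW=0.237;H=np.array([.5715,-.2007,.048])
def hx():return np.array([np.cos(YAW),np.sin(YAW),0])
def hy():return np.array([-np.sin(YAW),np.cos(YAW),0])
def u(th):return np.sin(th-.4)*hx()+np.array([0,0,np.cos(th-.4)])
def col(th,lift=0,H=H):return H+(.066+lift)*u(th)
def ori(b,sgn):  # body leans by b from vertical (forward +)
    z=-(np.sin(b)*hx()+np.array([0,0,np.cos(b)]));y=sgn*hy()
    return Ro.from_matrix(np.c_[np.cross(y,z),y,z]).as_quat(),z
def tcp(g,z):return g+.019*z
E
python3 - <<'E'
from h import *
from station import kin
d=pickle.load(open("f0.pkl","rb"));s,e=d["scene"],d["side"]
for r in(tri(s,(251,171),e,(257,161)),tri(s,(105,161),e,(350,131))):
    v=r[0]-col(0);print(r,"rel collar x,y:",v@hx(),v@hy())
for b in(.35,.5,.2,0,-.4,-.8,-1.1):
  for sg in(1,-1):
    q,z=ori(b,sg);print(b,sg,[None if k is None else np.round(k,2) for k in[kin.inverse_kinematics(tcp(col(t,l)+back*-z,z),q) for t,l,back in((0,0,.08),(0,0,0),(.8,.017,0))]])
E
```

```text
(array([ 0.47131908, -0.02022573,  0.15637147]), np.float64(0.0027107747170217788)) rel collar x,y: -0.02930581200271138 0.19895065119911381
(array([ 0.30988395, -0.20720507,  0.15695961]), np.float64(0.0014260682618423416)) rel collar x,y: -0.23012872440780585 0.055100959619314105
0.35 1 [array([-0.03,  0.55,  0.05,  0.09, -1.41, -1.34]), array([-0.04,  0.58, -0.1 ,  0.1 , -1.23, -1.34]), array([-0.02,  0.64,  0.07,  0.09, -1.34, -1.35])]
0.35 -1 [array([-0.03,  0.55,  0.05,  0.09, -1.41,  1.81]), array([-0.04,  0.58, -0.1 ,  0.1 , -1.23,  1.8 ]), array([-0.02,  0.64,  0.07,  0.09, -1.34,  1.79])]
0.5 1 [array([-0.01,  0.64,  0.15,  0.12, -1.57, -1.35]), array([-0.02,  0.65, -0.02,  0.13, -1.38, -1.37]), array([-0.  ,  0.72,  0.15,  0.11, -1.5 , -1.37])]
0.5 -1 [array([-0.01,  0.64,  0.15,  0.12, -1.57,  1.79]), array([-0.02,  0.65, -0.02,  0.13, -1.38,  1.78]), array([-0.  ,  0.72,  0.15,  0.11, -1.5 ,  1.77])]
0.2 1 [array([-0.05,  0.46, -0.04,  0.06, -1.26, -1.31]), array([-0.06,  0.52, -0.17,  0.07, -1.07, -1.31]), array([-0.03,  0.58, -0.01,  0.06, -1.17, -1.33])]
0.2 -1 [array
[... 688 characters left out ...]
ray([-0.18,  0.34, -0.38, -0.33, -0.5 ,  2.25]), array([-0.13,  0.39, -0.28, -0.27, -0.55,  2.14])]
-0.8 1 [array([-0.54,  0.2 , -0.39, -1.04, -0.62, -0.02]), array([-0.49,  0.35, -0.34, -1.18, -0.54,  0.11]), array([-0.38,  0.37, -0.26, -1.08, -0.49, -0.08])]
-0.8 -1 [None, array([-0.49,  0.35, -0.34, -1.18, -0.54, -3.03]), array([-0.38,  0.37, -0.26, -1.08, -0.49,  3.06])]
-1.1 1 [array([-0.88,  0.35, -0.47, -1.54, -0.93,  0.69]), array([-0.77,  0.46, -0.42, -1.67, -0.86,  0.78]), array([-0.66,  0.46, -0.33, -1.68, -0.78,  0.67])]
-1.1 -1 [array([-0.88,  0.35, -0.47, -1.54, -0.93, -2.45]), array([-0.77,  0.46, -0.42, -1.67, -0.86, -2.36]), array([-0.66,  0.46, -0.33, -1.68, -0.78, -2.47])]
```

Run:
```python
from h import *
from station import robot,viewer
import cv2
q,z=ori(.5,1)
robot.gripper_to(.65)
robot.goto(tcp(col(0)-.11*z,z),q)
p,r=robot.current_ee_pos(),robot.current_tool_rot()
f=viewer.grab_frame("wrist")
T=np.eye(4);T[:3,:3]=Ro.from_quat(r).as_matrix();T[:3,3]=p
C=np.linalg.inv(T@np.array(f["mount"]));f["R"],f["t"]=C[:3,:3],C[:3,3]
pickle.dump(f,open("w1.pkl","wb"));cv2.imwrite("pics/w1.png",f["pixels"][:,:,::-1])
print(robot.current_t(),p,r,q,robot.current_ft_force())
for X in(col(0),H+.118*u(0),H,H+hx()*.059,H-hx()*.059):print(proj(f,X))
```

```text
2.0333 [ 0.58917305 -0.19614762  0.18883006] [-0.11527193  0.96214908 -0.02919167 -0.24521291] [-0.1145476   0.96211752 -0.0292488  -0.24566894] [-0.00913639  0.30943062 -0.39371342]
[254.11067815 198.24903344]
[254.44963524 151.7033406 ]
[253.80918459 239.6502225 ]
[253.73975327 304.51905544]
[253.8723872  180.60080734]
```

View pics/w1.png

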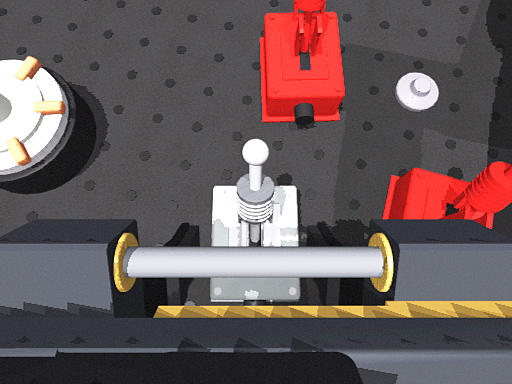

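Wrist view: ball at (256,152), collar at (255,198) and the box is square to the image. That is within about 1.5 px of my prediction, so I'll shift 1 mm along hy and grasp.

Run:
```python
from h import *
from station import robot,viewer
import cv2
q,z=ori(.5,1);H1=H+.001*hy()
print(robot.movel(tcp(col(0,0,H1),z),feed=.08,frame=q,threshold=6),robot.current_ee_pos()-tcp(col(0,0,H1),z))
f0=robot.current_ft_force()
robot.gripper_to(0.0,squeeze=28)
print("w*87",robot.current_width()*87,robot.current_grip_force(),robot.current_ft_force()-f0,robot.current_t())
robot.movel(tcp(col(0,.016,H1),z),feed=.03,frame=q)
print("lift",robot.current_ft_force()-f0,(robot.current_ft_force()-f0)@u(0),robot.current_width()*87,robot.current_t())
f=viewer.grab_frame("side");pickle.dump(f,open("s2.pkl","wb"))
A=f["pixels"][90:210,180:300];cv2.imwrite("pics/s2.png",cv2.resize(A,None,fx=4,fy=4,interpolation=cv2.INTER_CUBIC)[:,:,::-1])
```

```text
False [5.12030465e-04 2.23156891e-05 3.83346113e-04]
w*87 29.399337268284516 27.99854381941259 [-1.21469551  3.8329583   1.17559459] 4.1583
lift [ 1.64784122  4.65337729 -5.90655449] -6.489519900813342 29.22559611930664 4.8417
```

View pics/s2.png

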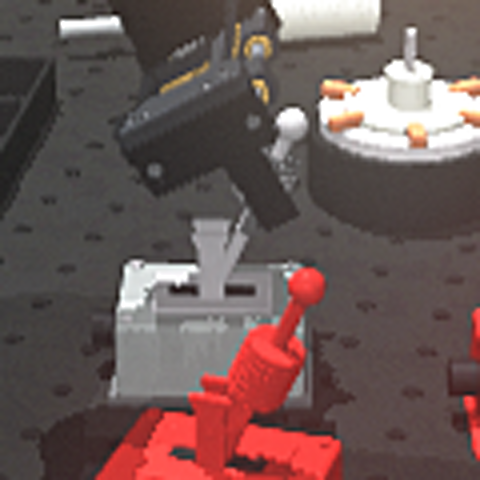

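Gripped (29.4 mm wide). The spring force of about 6.5 N and the bare lever visible below the collar confirm the lift. Now the swing.

Run:
```python
from h import *
from station import robot,viewer
import cv2
H1=H+.001*hy()
for i,th in enumerate(np.linspace(0,.78,9)[1:]):
    q,z=ori(.5+.25*(i+1)/8,1)
    robot.movel(tcp(col(th,.016,H1),z),feed=.06,frame=q)
    f=np.array(robot.current_ft_force());print(round(th,2),f.round(1),[round(float(f@a),1) for a in(u(th),np.cross(hy(),u(th)))],round(robot.current_width()*87,1))
    if np.linalg.norm(f)>25:print("abort");break
print(robot.current_t())
f=viewer.grab_frame("side");pickle.dump(f,open("s3.pkl","wb"))
A=f["pixels"][90:210,180:300];cv2.imwrite("pics/s3.png",cv2.resize(A,None,fx=4,fy=4,interpolation=cv2.INTER_CUBIC)[:,:,::-1])
```

```text
0.1 [-2.2  3.9 -6. ] [-5.4, -3.0] 29.1
0.2 [-1.9  4.1 -5.2] [-4.9, -1.9] 29.3
0.29 [-2.   5.2 -4.9] [-4.8, -1.2] 29.3
0.39 [-4.1  4.3 -5.7] [-5.7, -3.1] 29.3
0.49 [-3.9  5.3 -5.7] [-5.9, -2.1] 29.1
0.58 [-4.   4.9 -4.6] [-5.0, -1.8] 29.4
0.68 [-5.3  5.1 -4.5] [-5.4, -2.6] 29.3
0.78 [-5.2  4.6 -3. ] [-4.3, -2.5] 29.6
7.0917
```

View pics/s3.png

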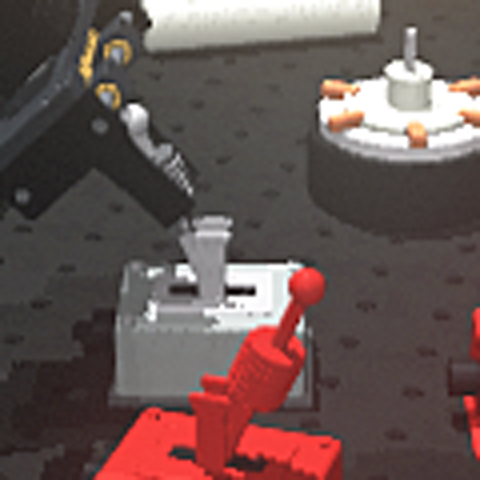

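The lever leans over to the far side with the collar still held up. I'll nudge it to the stop, release, retract and check.

Run:
```python
from h import *
from station import robot,viewer
import cv2
H1=H+.001*hy();q,z=ori(.75,1)
robot.movel(tcp(col(.8,.016,H1),z),feed=.03,frame=q,threshold=8)
robot.gripper_to(.65);robot.sleep(.3)
p=np.array(robot.current_ee_pos())
print(robot.movel(p-.12*z,feed=.12,threshold=10),robot.current_ft_force(),robot.current_t())
robot.sleep(.3);o=[]
d={}
for n,(a,b) in(("scene",(225,130)),("side",(90,180))):
    f=viewer.grab_frame(n);d[n]=f;o.append(cv2.resize(f["pixels"][a:a+130,b:b+100],None,fx=4,fy=4,interpolation=cv2.INTER_CUBIC))
    print(n,"pred collar,ball",proj(f,col(.8,0,H1))-[b,a],proj(f,H1+.118*u(.8))-[b,a],"if up",proj(f,col(.8,.016,H1))-[b,a])
pickle.dump(d,open("f4.pkl","wb"))
cv2.imwrite("pics/f4.png",np.hstack(o)[:,:,::-1])
```

```text
False [-0.31147951 -0.00281993 -0.09200106] 9.6167
scene pred collar,ball [65.09731399 62.56813058] [72.09735742 47.28671943] if up [67.14814854 58.09106609]
side pred collar,ball [40.66369881 49.76436828] [31.00812201 30.09542095] if up [37.73978799 43.8081992 ]
```

View pics/f4.png

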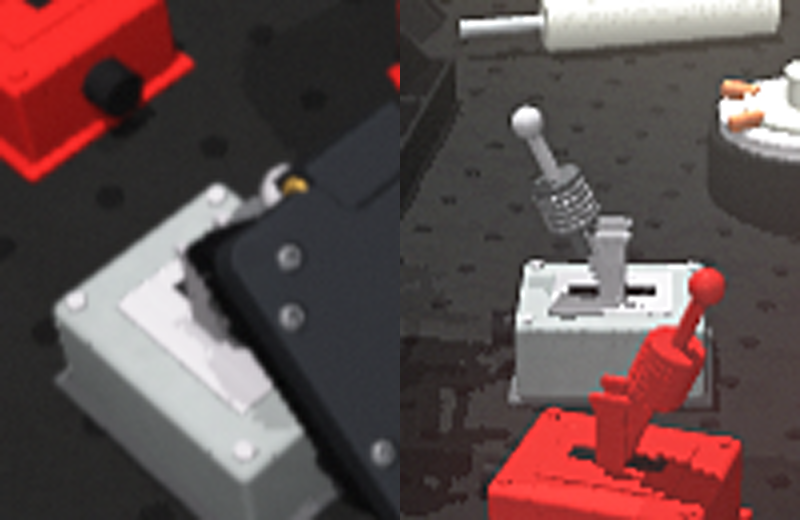

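Side view: collar at crop (41,50), against (40.7,49.8) predicted for fully down; ball at (31.7,30.2), against (31,30.1) predicted for on. Both match and the gripper is clear, so I'll hand it in.

```bash
python3 -c "
from station import job
print(job.finish_job())"
```

```text
the job is handed in; nothing more can be done
None
```

The job is handed in: the collared lever is swung fully over to on, its collar is back fully down, the plain switch was not touched, and it took about 10 s.

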